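# Close up the tool chest

### The arm

A 6-joint arm with a two-finger parallel gripper is mounted at the origin on the work surface. World frame = base frame: x ahead of the robot, y to its left, z up, the work surface at z = 0. Lengths are in m, angles in rad, forces in N, time in s.
With the tool pointing down it reaches from about 0.375 to 0.925 m from the base axis. Payload 5.7 kg.
Tool frame: the origin (TCP) lies between the finger pads; the fingertips stand 19 mm ahead of it and the grasp point (between the pads) is the TCP; z points along the fingers, y is the line along which they close (so a half turn about z gives the same grasp; the last joint's range is limited). The gripper opens to 88 mm and grips with 3 to 60 N. Pads are 20 mm wide; open, the fingers measure 115 mm over their backs; the gripper's body (75 mm by 178 mm) begins 61 mm behind the grasp point.
Start: joints at [-1.433, 0.359, 1.51, -0, 1.272, -0.115], TCP at [0.15, -0.581, 0.242] pointing down, gripper open.
Joint ranges: [-2.97, 2.97], [-1.01, 2.36], [0.21, 2.38], [-0.96, 4.11], [0.2, 2.71], [-2.98, 2.98]. Speed limits (rad/s): [2.39, 2.39, 3.14, 3.14, 3.14, 3.14].

### API

Orientations are given as a unit quaternion [w, x, y, z].
In Python, from plant import arm gives the robot as it stands. The module is installed in compiled form; this text tells all that it offers.
- The arm moves only by the tool carry_out, never from a script. Its argument "commands" is a list of rows, each a list of 3 entries, a list of its own where there are three numbers: the closure, from 0 (fully open) to 1 (shut), then the shift along the tool's x, y, z in mm, then the turn about the tool's z in degrees. A call has exactly 5 rows; each row is the pose to reach, as a shift and turn from the pose commanded when the call began, along the tool's axes at that moment; what a row does not reach only later rows make up. A row lasts 1/8 s, in which the tool goes at most 62.5 mm and 10.7 degrees, less where a joint would pass 70% of its speed; a pose out of reach is approached as far as the arm can. A call with a gripper value outside its range is refused whole. The fingers move at their own pace and stop on an object; "newtons" is the grip in N (left out, the last holds). Time passes only in rows, so rows that repeat a pose let the fingers close, or fill a call up. It gives the time, the measured TCP pose, the force, the opening and the grip force at its end, in the units of the state.
- arm.get_obs(): the state, without advancing time (a new reading comes with each control period).
- arm.snapshot(name): name is "scene" or "top" or "wrist"; returns the picture (400x640x3 uint8, blue, green, red); there is no depth.
- arm.camera_params(name): a dict with "camera_matrix" (3x3 intrinsics, pixels), "distortion" ([k1, k2, p1, p2, k3] as OpenCV has them; the pictures are not rectified), "extrinsics" (4x4, takes a point from camera to world coordinates). Camera axes: x right, y up, looking along -z (the intrinsics and any distortion apply to the point x, -y, -z); pixel columns grow to the right and rows downward; lengths in m; the calibration is good to about 2 mm. A picture is of the moment at which its call begins: read the wrist's pose just before it. camera_params takes no time and is no camera call; for the wrist camera it gives the pose at the moment of the call.
- arm.job_done(): hands the job in; it is judged then, once.
The state is a dict: "time_s": time; "joint_pos": joint angles; "qd": joint speeds; "effort": joint torques, N m; "ee_pos": TCP position; "tcp_rot": TCP orientation; "ft_force": force on the tool from outside, world axes, zero at the start; "wrist_torque": the same for the moment, N m; "gripper_width": opening from 0.0 (shut) to 1.0 (fully open); "grasp_force": force on a finger pad.
Only numpy, scipy, OpenCV 4.12 (cv2) and the standard library are available. Lean on these libraries where they do the work, as an engineer would, in place of code of your own. Each camera call takes 0.05 s, during which the arm holds its last target. There are 200 camera calls.

### The job

Close up the blue tool chest on the bench using only your fingertips: push both red drawers fully home, and only then push the raised lid down until it is fully shut. Do it gently, without slamming anything, and do not pick up or disturb the sockets in the chest's tray or the other things on the bench.

Things in the scene. Friction and masses are not known exactly. Their poses are not given: they have to be found in the camera images.
- chest: blue sheet-steel tool chest fixed to the bench: 190 mm deep (x), 340 mm wide (y), 110 mm high without the lid. Origin: centre of its underside, on the bench. Its front face (x = -95 mm) with two red drawers side by side looks along its -x, roughly to the robot. Its open top is a tray 27 mm deep with two loose sockets
- hinge_line (a point): middle of the lid's hinge line, on the chest's back upper edge (chest x = +95 mm, 110 mm up); the hinge axis runs along the chest's y
- drawer_left (a joint): opening of the left drawer (chest y = +82 mm), m: 0 is fully home, grows as it slides out along the chest's -x, up to 0.11. Runs with about 3 N of friction and stays where it is left
- drawer_right (a joint): the same for the right drawer (chest y = -82 mm)
- lip_left (a point): middle of the front surface of the aluminium lip on the left drawer's front: a strip 110 mm long (y), 12 mm high, 8 mm proud of the red front panel (156 mm wide, from 11 to 77 mm above the bench). The point is 69 mm above the bench; with the drawer home it is 20 mm before the chest's front face (chest x = -115 mm)
- lip_right (a point): the same point on the right drawer
- lid (a joint): opening angle of the blue lid, rad: 0 is shut, lying flat on the chest; grows as its front edge rises about the hinge at the back. At the start it stands open at about 1.0 to 1.25. The hinge is stiff (about 0.8 N m), so the lid stays at any angle and has to be pushed all the way down
- lid_edge (a point): middle of the lid's free front edge, on its outer (upper when shut) face, 200 mm from the hinge line. The lid is a plate 340 mm wide, 4 mm thick, its outer face 4 mm outside the plane through the hinge line (114 mm above the bench when shut); a 12 mm high fold runs along the free edge, from 8 mm inside that plane to the outer face. When open the outer face looks away from the robot and up
- socket_a: steel socket, 28 mm across, 22 mm tall, standing loose in the chest's tray; origin at its underside
- socket_b: the same, 24 mm across
- mug: white ceramic mug, 80 mm across, 90 mm tall, standing on the bench
- spray_can: white can with a yellow band, 60 mm across, 170 mm tall, standing on the bench
- grease_jar: white jar with a green cap, 70 mm across, 70 mm tall, on the bench
- bearing: steel bearing ring, 72 mm across, 20 mm tall, lying on the bench
- screwdriver: screwdriver with orange handle, lying on the bench; origin near its middle, x towards the blade

How it is judged:
On the way, in this order (a step that is already met when the one before it is completed fails the run):
1. both drawers are fully home while the lid is still open (value of joint each of drawer_left, drawer_right below 0.006 m and value of joint lid above 0.3 rad), for 0.2 s.
2. the lid is shut (value of joint lid below 0.05 rad), for 0.2 s.
At the end, for the whole second after the job is handed in: Both drawers within 6 mm of fully home, the lid within 0.05 rad of shut (its edge within 10 mm), and every loose thing at rest within 30 mm of where it began (value of joint each of drawer_left, drawer_right below 0.006 m and value of joint lid between -0.05 and 0.05 rad and distance of each of socket_a, socket_b, mug, spray_can, grease_jar, bearing, screwdriver from where it was at the start of the episode below 0.03 m and linear speed of each of socket_a, socket_b, mug, spray_can, grease_jar, bearing, screwdriver below 0.03 m/s); the robot touches nothing.
It fails at once if a socket or another loose thing is lifted, carried or knocked more than 30 mm from its place (distance of any of socket_a, socket_b, mug, spray_can, grease_jar, bearing, screwdriver from where it was at the start of the episode above 0.03 m).
It fails at once if a standing thing is knocked over (angle between any of socket_a, socket_b, mug, spray_can, grease_jar, bearing's own z axis and vertical above 0.6 rad).
It fails at once if a drawer is slammed (faster than 0.5 m/s) (velocity of joint any of drawer_left, drawer_right below -0.5 m/s).
It fails at once if the lid is slammed (faster than 3 rad/s) (velocity of joint lid below -3 rad/s).
It fails at once if the arm or the hand, not the fingers, pushes on the chest, its drawers or its lid (over 15 N) (contact force between the arm and chest above 15 N).
It also fails if it takes over 59 s, if anything falls off the work surface, if the arm or the gripper's body presses on something with over 40 N, if the wrist force passes 120 N, or if a joint passes its speed limit or range.

## Working session

There is one attempt and no reset: what is moved stays moved. The work goes in short steps, Python scripts to look and compute and a tool call to move; the robot and the scene stay as the last step left them, time stands still between calls to the robot, and variables do not carry over. Pictures are saved under pics/ and viewed, at most 10 in all, crops included, and the job is handed in when it is done.

Besides the shell and the picture viewer there is one more tool, called after ">>>" in YAML: its name, and indented under it one key for each argument. carry_out: Moves the arm, as the interface text tells. Its arguments: {"type":"object","properties":{"commands":{"type":"array","items":{"type":"array"}},"newtons":{"type":"number"}},"required":["commands"]}

```bash
mkdir -p pics; python3 - <<'E'
from plant import arm
import cv2,numpy as np
for n in("scene","top"):
    im=arm.snapshot(n); cv2.imwrite(f"pics/{n}0.png",im)
    p=arm.camera_params(n); print(n,np.round(p["camera_matrix"],1).tolist(),np.round(p["distortion"],4),np.round(p["extrinsics"],3).tolist())
o=arm.get_obs(); print(o["time_s"],o["ee_pos"],o["tcp_rot"],o["gripper_width"])
E
```

```text
scene [[363.8, 0.0, 327.1], [0.0, 363.8, 201.7], [0.0, 0.0, 1.0]] [0.0264 0.     0.     0.     0.    ] [[-0.998, 0.041, -0.04, 0.463], [-0.057, -0.643, 0.763, 0.731], [0.006, 0.764, 0.645, 0.698], [0.0, 0.0, 0.0, 1.0]]
top [[370.4, 0.0, 321.7], [0.0, 370.4, 205.9], [0.0, 0.0, 1.0]] [-0.0884  0.      0.      0.      0.    ] [[0.017, 0.996, -0.09, 0.429], [-1.0, 0.018, 0.018, 0.005], [0.019, 0.09, 0.996, 1.18], [0.0, 0.0, 0.0, 1.0]]
0.1 [ 0.14997436 -0.58034688  0.24089363] [-8.25580371e-04  9.92022295e-01  1.26059847e-01 -1.45990369e-05] 0.9992642802846189
```

View pics/scene0.png

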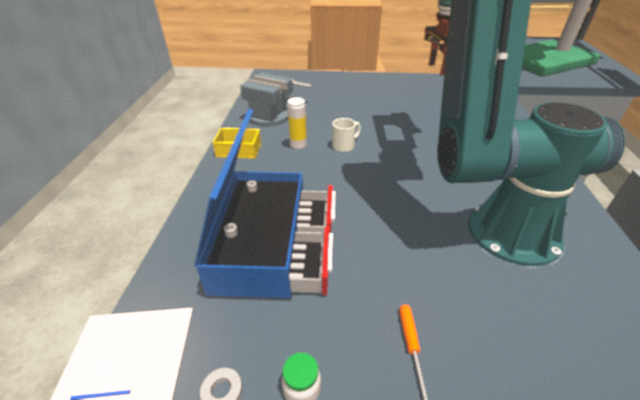

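View pics/top0.png

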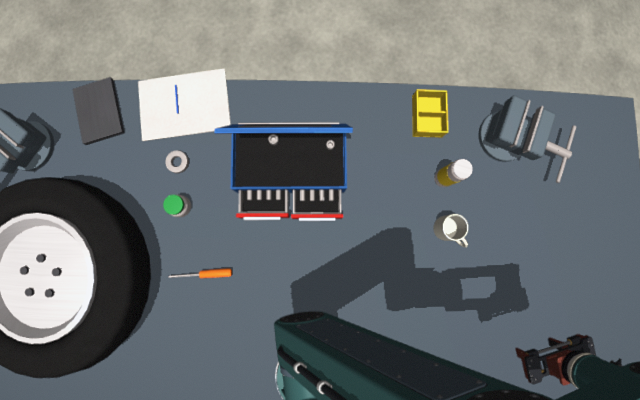

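The scene view shows the chest at about (255,230), with both drawers out and the lid up. In the top view its front edge runs (233,188)-(347,188), the lips are near (262,219) and (317,219), and the lid edge is near (285,128). I'll take a closer crop for exact pixels.

```bash
python3 - <<'E'
import cv2
im=cv2.imread("pics/top0.png")[110:230,205:365]
cv2.imwrite("pics/topc.png",cv2.resize(im,None,fx=5,fy=5,interpolation=cv2.INTER_CUBIC))
im=cv2.imread("pics/scene0.png")[100:300,190:350]
cv2.imwrite("pics/scenec.png",cv2.resize(im,None,fx=3,fy=3,interpolation=cv2.INTER_CUBIC))
E
```

```text
(no output)
```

View pics/topc.png

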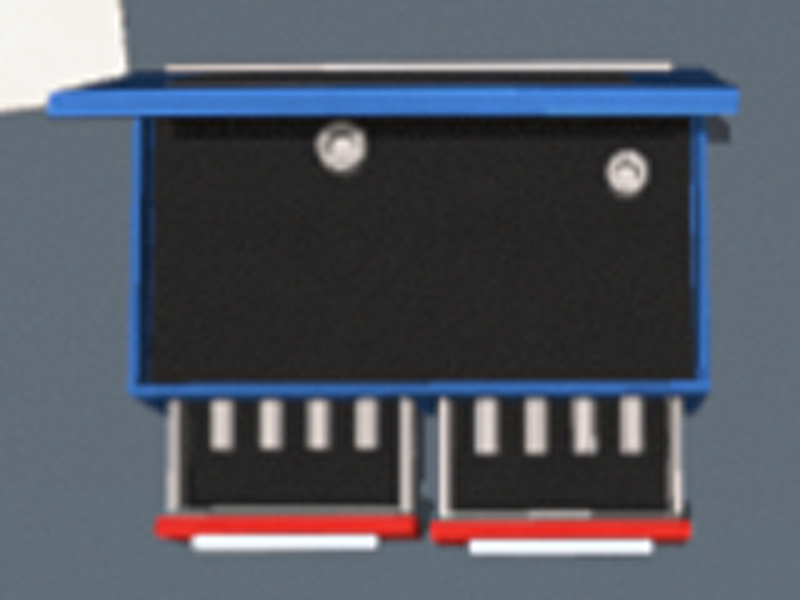

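View pics/scenec.png

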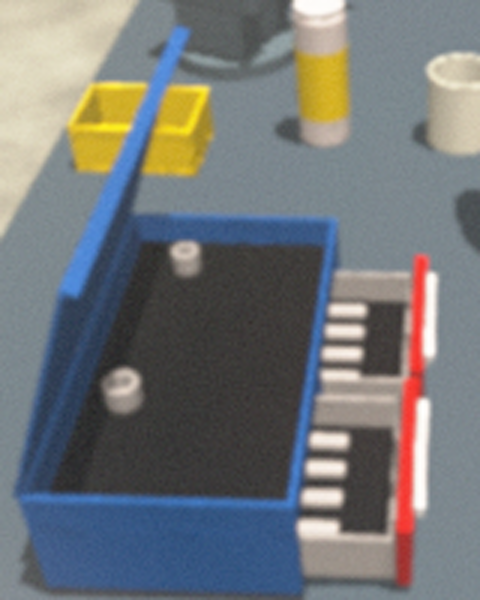

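```bash
cat > fit.py <<'E'
from plant import arm
import cv2,numpy as np
from scipy.optimize import least_squares
P={n:arm.camera_params(n) for n in("scene","top")}
def proj(n,X):
    p=P[n]; c=(np.c_[X,np.ones(len(X))]@np.linalg.inv(p["extrinsics"]).T)[:,:3]*[1,-1,-1]
    return cv2.projectPoints(c,np.zeros(3),np.zeros(3),p["camera_matrix"],p["distortion"])[0][:,0]
def lid(th,r,n): return np.array([.095-r*np.cos(th)+n*np.sin(th),.11+r*np.sin(th)+n*np.cos(th)])
def pts(q):
    x,y,a,th,dl,dr=q; f=lid(th,.2,-.008); g=lid(th,.2,.004)
    L=[(-.095,.17,.11),(-.095,-.17,.11)]
    for d,yy in((dl,.082),(dr,-.082)):
        L+=[(-.115-d,yy+.055,.063),(-.115-d,yy-.055,.063)]
    L+=[(f[0],.17,f[1]),(f[0],-.17,f[1]),(g[0],.17,g[1]),(g[0],-.17,g[1])]
    L=np.array(L); c,s=np.cos(a),np.sin(a)
    return np.c_[x+c*L[:,0]-s*L[:,1],y+s*L[:,0]+c*L[:,1],L[:,2]]
if __name__=="__main__":
    T=np.array([(130,396),(708,393),(192,549),(379,547),(469,556),(654,552),(48,115),(739,110),(48,93),(739,88)])/5+[205,110]-.1
    S=np.array([(298,502),(70,293),(188,32)])/3+[190,100]
    def res(q):
        X=pts(q); return np.r_[(proj("top",X)-T).ravel(),.5*(proj("scene",X[[0,6,7]])-S).ravel()]
    r=least_squares(res,[.6,.05,0,1.1,.05,.05]); print(np.round(r.x,4)); print(np.round(r.fun.reshape(-1,2),1).tolist()); print(np.round(pts(r.x),3).tolist())
E
python3 fit.py
```

```text
[0.6678 0.0853 0.0249 1.2242 0.0658 0.0705]
[[-0.5, 0.3], [0.5, 0.2], [1.1, -0.1], [0.1, 0.1], [0.0, -0.3], [-0.6, 0.3], [-0.1, 0.2], [0.1, 0.3], [-0.4, -0.3], [0.2, -0.2], [-1.0, 0.7], [0.5, 0.1], [-0.5, -0.7]]
[[0.569, 0.253, 0.11], [0.577, -0.087, 0.11], [0.484, 0.218, 0.063], [0.486, 0.108, 0.063], [0.483, 0.054, 0.063], [0.486, -0.056, 0.063], [0.683, 0.256, 0.295], [0.692, -0.084, 0.295], [0.694, 0.256, 0.299], [0.703, -0.084, 0.299]]
```

>>> carry_out:
  commands:
    - [0, [47, -29, 0], 5]
    - [0, [94, -58, 0], 10]
    - [0, [141, -86, 0], 13]
    - [0, [187, -115, 0], 13]
    - [0, [234, -144, 0], 13]

```text
time_s: 0.72
ee_pos: [0.3414, -0.3814, 0.2414]
tcp_rot: [-0.0, 1.0, 0.013, -0.0]
ft_force: [-0.2, -0.2, -0.4]
gripper_width: 0.995
grasp_force: 0.0
```

>>> carry_out:
  commands:
    - [0, [14, -48, 0], 0]
    - [0, [28, -96, 0], 0]
    - [0, [42, -144, 0], 0]
    - [0, [56, -192, 0], 0]
    - [0, [68, -238, 0], 0]

```text
time_s: 1.35
ee_pos: [0.4024, -0.1416, 0.2415]
tcp_rot: [-0.0, 1.0, 0.013, -0.0]
ft_force: [0.7, -0.1, -0.6]
gripper_width: 0.998
grasp_force: 0.0
```

>>> carry_out:
  commands:
    - [0, [7, -48, 15], 0]
    - [0, [14, -96, 30], 0]
    - [0, [20, -144, 60], 0]
    - [0, [26, -192, 90], 0]
    - [0, [30, -220, 120], 0]

```text
time_s: 1.98
ee_pos: [0.4265, 0.0795, 0.1208]
tcp_rot: [-0.0, 1.0, 0.014, 0.0]
ft_force: [1.3, -0.1, -0.5]
gripper_width: 0.998
grasp_force: 0.0
```

>>> carry_out:
  commands:
    - [0, [0, 0, 15], 0]
    - [0, [0, 0, 30], 0]
    - [0, [2, 0, 44], 0]
    - [0, [8, 0, 44], 0]
    - [0, [16, 0, 44], 0]

```text
time_s: 2.6
ee_pos: [0.4435, 0.0777, 0.078]
tcp_rot: [-0.0, 1.0, 0.013, 0.0]
ft_force: [0.5, -0.2, 0.3]
gripper_width: 0.999
grasp_force: 0.0
```

>>> carry_out:
  commands:
    - [0, [8, 0, 0], 0]
    - [0, [16, 0, 0], 0]
    - [0, [24, 0, 0], 0]
    - [0, [32, 0, 0], 0]
    - [0, [40, 0, 0], 0]

```text
time_s: 3.22
ee_pos: [0.4801, 0.0789, 0.0773]
tcp_rot: [0.0, 1.0, 0.013, -0.003]
ft_force: [-7.8, -1.2, 5.6]
gripper_width: 0.996
grasp_force: 3.5
```

```bash
python3 - <<'E'
from plant import arm
import cv2
a=arm.snapshot("scene")[100:300,190:390]; b=arm.snapshot("wrist")
cv2.imwrite("pics/s1.png",cv2.hconcat([cv2.resize(a,(400,400)),cv2.resize(b,(400,400))]))
E
```

```text
(no output)
```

View pics/s1.png

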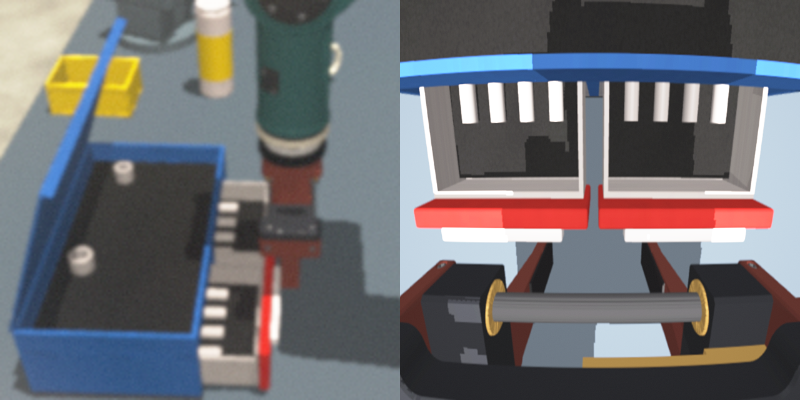

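The fingers press both lips at their inner ends, symmetrically, at about (505,235) and (685,235) in the wrist half. I'll keep pushing.

>>> carry_out:
  commands:
    - [0, [9, 0, 0], 0]
    - [0, [18, 0, 0], 0]
    - [0, [27, 0, 0], 0]
    - [0, [36, 0, 0], 0]
    - [0, [44, 0, 0], 0]

```text
time_s: 3.95
ee_pos: [0.524, 0.08, 0.0771]
tcp_rot: [0.0, 1.0, 0.013, -0.003]
ft_force: [-7.0, 0.1, 4.7]
gripper_width: 1.003
grasp_force: 3.5
```

>>> carry_out:
  commands:
    - [0, [5, 0, 0], 0]
    - [0, [9, 0, 0], 0]
    - [0, [12, 0, 0], 0]
    - [0, [15, 0, 0], 0]
    - [0, [17, 0, 0], 0]

```text
time_s: 4.58
ee_pos: [0.5412, 0.0804, 0.0771]
tcp_rot: [0.0, 1.0, 0.013, -0.002]
ft_force: [-6.3, -0.6, 3.3]
gripper_width: 1.004
grasp_force: 3.1
```

>>> carry_out:
  commands:
    - [0, [2, 0, 0], 0]
    - [0, [4, 0, 0], 0]
    - [0, [5, 0, 0], 0]
    - [0, [6, 0, 0], 0]
    - [0, [6, 0, 0], 0]

```text
time_s: 5.2
ee_pos: [0.5436, 0.0805, 0.0769]
tcp_rot: [0.0, 1.0, 0.013, -0.006]
ft_force: [-14.1, -1.5, 11.1]
gripper_width: 1.0
grasp_force: 7.0
```

>>> carry_out:
  commands:
    - [0, [2, 0, 0], 0]
    - [0, [4, 0, 0], 0]
    - [0, [5, 0, 0], 0]
    - [0, [6, 0, 0], 0]
    - [0, [6, 0, 0], 0]

```text
time_s: 5.82
ee_pos: [0.5438, 0.0806, 0.0764]
tcp_rot: [0.0, 1.0, 0.013, -0.011]
ft_force: [-26.3, -1.7, 21.5]
gripper_width: 1.001
grasp_force: 13.1
```

```bash
python3 - <<'E'
from plant import arm
import cv2
b=arm.snapshot("wrist"); cv2.imwrite("pics/w2.png",b); o=arm.get_obs(); print(o["ft_force"],o["wrist_torque"],o["ee_pos"])
E
```

```text
[-25.2496755   -1.12591842  22.88174469] [-0.45944011  4.17993573 -0.32214017] [0.54382033 0.0806011  0.07642155]
```

View pics/w2.png

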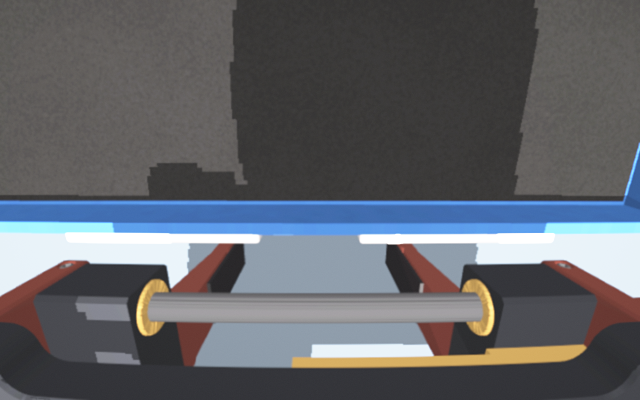

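Both lips sit level at row 238 against the chest edge. The force rose to 26 N with no motion and almost no yaw torque, so both drawers are home. I'll back off, rise and go over the lid.

>>> carry_out:
  commands:
    - [0, [-10, 0, 0], 0]
    - [0, [-35, 0, 0], 0]
    - [0, [-60, 0, 0], 0]
    - [0, [-75, 0, -40], 0]
    - [0, [-75, 0, -90], 0]

```text
time_s: 6.5
ee_pos: [0.4791, 0.0788, 0.1678]
tcp_rot: [-0.0, 1.0, 0.013, -0.001]
ft_force: [0.5, -0.4, -0.3]
gripper_width: 1.002
grasp_force: 0.0
```

>>> carry_out:
  commands:
    - [0, [0, 0, -45], 0]
    - [0, [0, 0, -95], 0]
    - [0, [0, 0, -145], 0]
    - [0, [0, 0, -185], 0]
    - [0, [10, 0, -205], 0]

```text
time_s: 7.12
ee_pos: [0.4921, 0.0792, 0.3759]
tcp_rot: [-0.0, 1.0, 0.013, 0.003]
ft_force: [0.2, -0.5, -1.0]
gripper_width: 1.0
grasp_force: 0.0
```

>>> carry_out:
  commands:
    - [0, [52, 0, 0], 0]
    - [0, [104, 0, 0], 0]
    - [0, [156, 0, 0], 0]
    - [0, [208, 0, 0], 0]
    - [0, [258, 0, 0], 0]

```text
time_s: 7.75
ee_pos: [0.7511, 0.0858, 0.3726]
tcp_rot: [-0.0, 1.0, 0.013, 0.001]
ft_force: [-0.1, 0.1, -0.3]
gripper_width: 1.001
grasp_force: 0.0
```

>>> carry_out:
  commands:
    - [0, [0, 0, 0], 0]
    - [0, [0, 0, 30], 0]
    - [0, [0, 0, 60], 0]
    - [0, [0, 0, 80], 0]
    - [0, [0, 0, 85], 0]

```text
time_s: 8.38
ee_pos: [0.7472, 0.0858, 0.2865]
tcp_rot: [-0.0, 1.0, 0.013, -0.001]
ft_force: [0.3, -0.0, 0.5]
gripper_width: 0.997
grasp_force: 0.0
```

```bash
python3 - <<'E'
from plant import arm
import cv2
cv2.imwrite("pics/s3.png",cv2.resize(arm.snapshot("scene")[0:300,150:450],(600,600)))
E
```

```text
(no output)
```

View pics/s3.png

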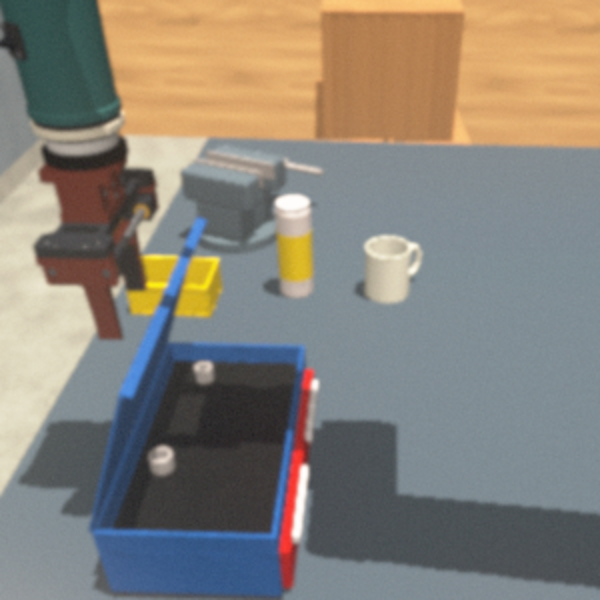

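Both drawers are flush now (red fronts at (300,480)), and the fingers hang just behind the lid at (110,330). I'll sweep the lid down along its arc.

>>> carry_out:
  commands:
    - [0, [-12, 0, 0], 0]
    - [0, [-22, 0, 0], 0]
    - [0, [-31, 0, 0], 0]
    - [0, [-39, 0, 2], 0]
    - [0, [-48, 0, 4], 0]

```text
time_s: 9.05
ee_pos: [0.701, 0.0845, 0.284]
tcp_rot: [-0.0, 1.0, 0.013, 0.001]
ft_force: [4.6, 0.9, 0.1]
gripper_width: 1.003
grasp_force: 1.8
```

>>> carry_out:
  commands:
    - [0, [-8, 0, 4], 0]
    - [0, [-15, 0, 8], 0]
    - [0, [-25, 0, 15], 0]
    - [0, [-34, 0, 22], 0]
    - [0, [-42, 0, 29], 0]

```text
time_s: 9.68
ee_pos: [0.6576, 0.0834, 0.2542]
tcp_rot: [-0.0, 1.0, 0.013, -0.0]
ft_force: [2.7, -0.2, 1.8]
gripper_width: 1.001
grasp_force: 1.4
```

>>> carry_out:
  commands:
    - [0, [-6, 0, 6], 0]
    - [0, [-12, 0, 12], 0]
    - [0, [-17, 0, 18], 0]
    - [0, [-22, 0, 25], 0]
    - [0, [-27, 0, 32], 0]

```text
time_s: 10.3
ee_pos: [0.6312, 0.0827, 0.2222]
tcp_rot: [-0.0, 1.0, 0.013, -0.0]
ft_force: [1.2, 0.1, 2.3]
gripper_width: 0.997
grasp_force: 1.2
```

>>> carry_out:
  commands:
    - [0, [-3, 0, 6], 0]
    - [0, [-7, 0, 13], 0]
    - [0, [-10, 0, 21], 0]
    - [0, [-13, 0, 28], 0]
    - [0, [-16, 0, 36], 0]

```text
time_s: 10.92
ee_pos: [0.6153, 0.0823, 0.1861]
tcp_rot: [-0.0, 1.0, 0.013, -0.0]
ft_force: [-0.6, -0.5, 2.3]
gripper_width: 1.002
grasp_force: 1.1
```

>>> carry_out:
  commands:
    - [0, [-2, 0, 7], 0]
    - [0, [-4, 0, 14], 0]
    - [0, [-7, 0, 22], 0]
    - [0, [-9, 0, 30], 0]
    - [0, [-11, 0, 37], 0]

```text
time_s: 11.55
ee_pos: [0.6051, 0.082, 0.1493]
tcp_rot: [-0.0, 1.0, 0.013, 0.001]
ft_force: [2.4, -0.9, 0.8]
gripper_width: 1.0
grasp_force: 0.9
```

>>> carry_out:
  commands:
    - [0, [0, 0, 5], 0]
    - [0, [0, 0, 9], 0]
    - [0, [0, 0, 13], 0]
    - [0, [0, 0, 16], 0]
    - [0, [0, 0, 18], 0]

```text
time_s: 12.18
ee_pos: [0.604, 0.0821, 0.1331]
tcp_rot: [-0.0, 1.0, 0.013, -0.001]
ft_force: [-9.1, -1.1, 27.3]
gripper_width: 0.998
grasp_force: 13.5
```

The tool reached exactly the shut height with 27 N. I'll hold briefly, retreat upward and check.

>>> carry_out:
  commands:
    - [0, [0, 0, 1], 0]
    - [0, [0, 0, 1], 0]
    - [0, [0, 0, 0], 0]
    - [0, [0, 0, -15], 0]
    - [0, [0, 0, -45], 0]

```text
time_s: 12.8
ee_pos: [0.604, 0.082, 0.1764]
tcp_rot: [-0.0, 1.0, 0.013, -0.001]
ft_force: [0.2, -0.7, -1.0]
gripper_width: 1.002
grasp_force: 0.0
```

>>> carry_out:
  commands:
    - [0, [0, 0, -45], 0]
    - [0, [0, 0, -90], 0]
    - [0, [0, 0, -120], 0]
    - [0, [0, 0, -130], 0]
    - [0, [0, 0, -130], 0]

```text
time_s: 13.42
ee_pos: [0.6048, 0.0821, 0.3068]
tcp_rot: [-0.0, 1.0, 0.013, 0.0]
ft_force: [-0.1, -0.1, 0.1]
gripper_width: 1.0
grasp_force: 0.0
```

```bash
python3 - <<'E'
from plant import arm
import cv2
cv2.imwrite("pics/s4.png",arm.snapshot("scene")); print(arm.get_obs()["ft_force"])
E
```

```text
[-0.91631298  0.09883199 -0.66867391]
```

View pics/s4.png

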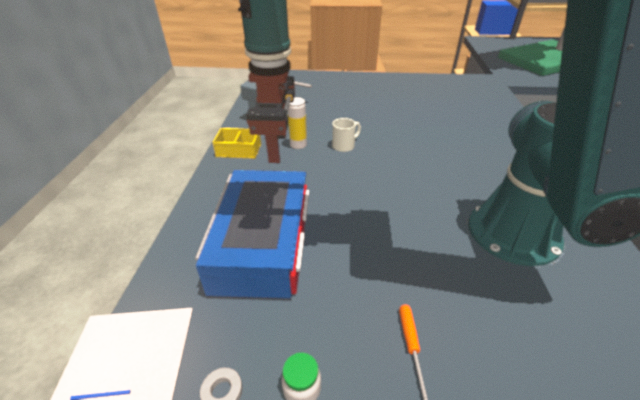

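The lid lies flat on the chest at (258,225), the drawers are flush at (300,250), nothing else has moved, and the hand is clear.

```bash
python3 -c "
from plant import arm
print(arm.job_done())"
```

```text
the job is handed in; nothing more can be done
None
```

I pushed both drawers home first, then the lid fully shut, all with the fingertips; the last picture shows nothing else moved, and the job is handed in (no verdict came back).

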